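# Reload the gift-ribbon dispenser

## Task

Reload the gift-ribbon dispenser: drop the used-up reels (bare cardboard core, no ribbon) from the wooden rack into the grey scrap bin, swing the brass keeper aside and take the rod out of the dispenser. Run the rod through the bores of all the ribbon reels as they stand in the rack, lift them out together on it, lay the rod with its reels back down in both notches the way it was, and swing the keeper shut over it again. Leave the bell, the tape roll and the glue stick where they are.

Things in the scene. Friction and masses are not known exactly. Their poses are not given: they have to be found in the camera images.
- reel_rack: fixed wooden rack, 84 x 217 x 55 mm, origin under its middle. Five 21 mm slots at y = -88, -44, 0, 44 and 88 mm of its own y axis hold reels on edge, reel centres about 50 mm above the counter at x = 0 of the rack, tops at 82 mm. An open channel 40 mm wide (x = -20 to 20 mm, free above z = 12 mm) runs right through along y, open at both ends, so that a rod can pass through all the bores.
- reel_pink_center (a point): full reel of pink ribbon with white flanges, 64 mm across, 18 mm wide, 26 mm bore right through, 40 g, standing on edge in one slot of the rack; the point is its centre, its own y axis runs along the bore. May be absent.
- reel_teal_center (a point): full reel of teal ribbon with white flanges, 64 mm across, 18 mm wide, 26 mm bore right through, 40 g, standing on edge in one slot of the rack; the point is its centre, its own y axis runs along the bore. May be absent.
- reel_lilac_center (a point): full reel of lilac ribbon with white flanges, 64 mm across, 18 mm wide, 26 mm bore right through, 40 g, standing on edge in one slot of the rack; the point is its centre, its own y axis runs along the bore. May be absent.
- empty1_center (a point): used-up reel: two cream flanges with only a bare brown cardboard core between them, no ribbon; same outside size and bore as the full ones, 20 g, standing on edge in one slot of the rack. The point is its centre, its own y axis runs along the bore. May be absent.
- empty2_center (a point): used-up reel: two cream flanges with only a bare brown cardboard core between them, no ribbon; same outside size and bore as the full ones, 20 g, standing on edge in one slot of the rack. The point is its centre, its own y axis runs along the bore. May be absent.
- dispenser: fixed ribbon dispenser: pink base 80 x 270 mm, origin under its middle; white uprights 60 mm wide, 10 thick, 80 high at its own y = +124 and -124 mm. Each has a flared notch at x = 0, open at the top: 18 mm wide at +124 (for the rod's square grip), 14 mm at -124 (for its shaft). The rod lies in them level, axis 62 mm above the counter; reels hang on it between the uprights.
- rod: the dispenser's wooden rod, 332 mm long, 60 g, at rod_grip with the same axes. Square grip, then a black stop collar 32 mm across (46 to 51 mm from rod_grip), then a bare round shaft 10 mm thick that runs along its own -y to the tip.
- rod_grip (a point): point on the rod's axis in its square wooden grip, 14 x 14 mm, which reaches 32 mm to the +y side and 45 mm to the -y (tip) side of it. Home, it is at about y = +155 mm of the dispenser, outside the +124 upright, 62 mm above the counter, the collar then 10 mm inside that upright.
- rod_tip (a point): tapered tip of the rod's shaft, on its axis, 300 mm from rod_grip along the rod's -y.
- scrap_bin: loose grey open bin, 124 x 124 mm (136 mm over the rim) and 100 mm high, 4 mm walls, 0.45 kg; origin under its middle.
- keeper (a joint): brass swing keeper on top of the dispenser's -124 upright, turning about a vertical pin: 0 = shut, lying over the notch and holding the rod in (stop at 0), grows as its free end swings outward (away from the other upright, towards the dispenser's -y), about 1.57 points straight outward and leaves the notch clear, stop at 1.75. Stays where it is left (about 1 N at the knob moves it).
- keeper_knob (a point): black round knob standing on the keeper's free end, 12 mm thick, 21 mm tall, point at its half height 98 mm above the counter, 40 mm from the pin's axis.
- keeper_hinge (a point): axis of the keeper's pin, at x = 22, y = -124 mm of the dispenser, 82 mm above the counter; shut, the knob lies from here towards the dispenser's -x.
- tape_roll: roll of brown tape lying flat, 94 mm across, 48 mm high: bystander.
- bell: chrome counter bell, 84 mm across, 50 mm high: bystander.
- glue: glue stick standing, 27 mm thick, 88 mm high: bystander.
Mind the look-alikes: they are no part of the job. Leave any green or orange look-alike of the part that bears empty2_center alone.

How it is judged:
On the way, in this order (a step that is already met when the one before it is completed fails the run):
1. the keeper is swung open (more than 1.1 rad) (value of joint keeper above 1.1 rad), for 0.2 s.
2. all the ribbon reels are on the rod together and lifted clear above the rack (reel centres more than 0.1 m up) (x of reel_pink_center in the frame of rod between -0.014 and 0.014 m and z of reel_pink_center in the frame of rod between -0.016 and 0.014 m and y of reel_pink_center in the frame of rod between -0.297 and -0.045 m and height (world z) of each of reel_pink_center, reel_teal_center, reel_lilac_center above 0.1 m and x of reel_teal_center in the frame of rod between -0.014 and 0.014 m and z of reel_teal_center in the frame of rod between -0.016 and 0.014 m and y of reel_teal_center in the frame of rod between -0.297 and -0.045 m and x of reel_lilac_center in the frame of rod between -0.014 and 0.014 m and z of reel_lilac_center in the frame of rod between -0.016 and 0.014 m and y of reel_lilac_center in the frame of rod between -0.297 and -0.045 m), for 0.2 s.
At the end, for the whole second after the job is handed in: the rod lies still in both notches (grip point within 8 mm sideways, 7 mm in height, 130 to 170 mm along the dispenser, parallel within 0.05 rad) with every ribbon reel on its shaft, keeper shut (below 0.2 rad), every used-up reel inside the upright bin, its centre 5 mm below the rim (x of rod_grip in the frame of dispenser between -0.008 and 0.008 m and y of rod_grip in the frame of dispenser between 0.13 and 0.17 m and z of rod_grip in the frame of dispenser between 0.055 and 0.069 m and angle between the y axis of rod and the y axis of dispenser, either way round below 0.05 rad and linear speed of rod below 0.03 m/s and value of joint keeper below 0.2 rad and x of reel_pink_center in the frame of rod between -0.014 and 0.014 m and z of reel_pink_center in the frame of rod between -0.016 and 0.014 m and y of reel_pink_center in the frame of rod between -0.297 and -0.045 m and x of reel_teal_center in the frame of rod between -0.014 and 0.014 m and z of reel_teal_center in the frame of rod between -0.016 and 0.014 m and y of reel_teal_center in the frame of rod between -0.297 and -0.045 m and x of reel_lilac_center in the frame of rod between -0.014 and 0.014 m and z of reel_lilac_center in the frame of rod between -0.016 and 0.014 m and y of reel_lilac_center in the frame of rod between -0.297 and -0.045 m and x of empty1_center in the frame of scrap_bin between -0.06 and 0.06 m and y of empty1_center in the frame of scrap_bin between -0.06 and 0.06 m and z of each of empty1_center, empty2_center in the frame of scrap_bin below 0.095 m and x of empty2_center in the frame of scrap_bin between -0.06 and 0.06 m and y of empty2_center in the frame of scrap_bin between -0.06 and 0.06 m and angle between scrap_bin's own z axis and vertical below 0.2 rad); the robot touches nothing.
It fails at once if a bystander (bell, tape roll, glue stick) is moved more than 3 cm (distance of any of bell, tape_roll, glue from where it was at the start of the episode above 0.03 m).
Of reel_pink, reel_teal, reel_lilac only 2 to 3 are there at a start; the rules pass over those that are not, and their reading is None.
Of empty1, empty2 only 1 to 2 are there at a start; the rules pass over those that are not, and their reading is None.
At some moment in a run one of scrap_bin may be knocked a few centimetres aside while the robot is not near it.
It also fails if it takes over 210 s, if anything falls off the work surface, if the arm or the gripper's body presses on something with over 40 N, if the wrist force passes 120 N, or if a joint passes its speed limit or range.

## Robot

A 6-joint arm with a two-finger parallel gripper is mounted at the origin on a cart in front of the work surface, level with it; the furniture and walls round the work are solid. World frame = base frame: x ahead of the robot, y to its left, z up, the work surface at z = 0. Lengths are in m, angles in rad, forces in N, time in s.
With the tool pointing down it reaches from about 0.25 to 0.8 m from the base axis. Payload 3.9 kg.
Tool frame: the origin (TCP) lies at the very end of the fingers, on their centre line; the grasp point (between the pads) lies 19 mm behind it; z points along the fingers, y is the line along which they close (so a half turn about z gives the same grasp; the last joint's range is limited). The gripper opens to 85 mm and grips with 20 to 120 N. Pads are 22 mm wide; open, the fingers measure 114 mm over their backs; the gripper's body (76 mm by 85 mm) begins 54 mm behind the grasp point. The pads swing forward as they close: fully open they stand 13 mm farther back than shut.
Start: joints at [1.279, 0.26, -0.138, 1.173, 0, 1.571], TCP at [0.151, 0.503, 0.231] pointing down, gripper open.
Joint ranges: [-2.78, 2.78], [-0.83, 1.72], [-1.28, 1.37], [-1.9, 2.12], [-1.57, 1.48], [-3.14, 3.14]. Speed limits (rad/s): [2.57, 2.57, 3.14, 3.14, 3.14, 3.14].

## Interface

Orientations are given as a 3x3 rotation matrix whose columns are the frame's x, y, z axes.
In Python, from rig import r gives the robot as it stands.
- The arm moves only by the tool send_rows, never from a script. Its argument "plan" is a list of rows, each a list of 4 numbers: the shift along the tool's x, y, z each as a share of 0.3 m, from -1 to 1, then the turn about the tool's z as a share of 0.5 rad, from -1 to 1. In form: [[x, y, z, spin], ...]. A call has 1 to 20 rows; each row is the pose to reach, as a shift and turn from the pose commanded when the call began, along the tool's axes at that moment; what a row does not reach only later rows make up. A row lasts 1/12 s, in which the tool goes at most 41.7 mm and 7.16 degrees, less where a joint would pass 70% of its speed; a pose out of reach is approached as far as the arm can. A call with a number of a shift or a turn outside -1 to 1 is refused whole. A call with a gripper value outside its range is refused whole. "hand" is the finger opening in mm, from 0 to 85.4, set as the call begins (left out, the last holds). The fingers move at their own pace and stop on an object; "force" is the grip in N (left out, the last holds). Time passes only in rows, so rows that repeat a pose let the fingers close. It gives the time, the measured TCP pose, the force, the opening and the grip force at its end, in the units of the state.
- r.get_state(): the state, without advancing time (a new reading comes with each control period).
- r.read_camera(name): name is "scene" or "side" or "wrist"; returns a dict with "frame" (480x640x3 uint8, red, green, blue), "camera_matrix" (3x3 intrinsics, pixels), "rvec" (rotation vector, rad) and "tvec" (3), from world to camera coordinates, as OpenCV has them. Camera axes: x right, y down, z forward; pixel columns grow to the right and rows downward; lengths in m; the calibration is good to about 2 mm. A picture is of the moment at which its call begins. There is no depth.
- r.close_job(): hands the job in; it is judged then, once.
The state is a dict: "t": time; "q": joint angles; "qvel": joint speeds; "effort": joint torques, N m; "position": TCP position; "tool_rot": TCP orientation; "contact_force": force on the tool from outside, world axes, zero at the start; "wrist_torque": the same for the moment, N m; "grip_width": opening from 0.0 (shut) to 1.0 (fully open); "finger_force": force on a finger pad.
Only numpy, scipy, OpenCV 4.12 (cv2) and the standard library are available. Lean on these libraries where they do the work, as an engineer would, in place of code of your own. Each camera call takes 0.05 s, during which the arm holds its last target. There are 200 camera calls.

## Working session

There is one attempt and no reset: what is moved stays moved. The work goes in short steps, Python scripts to look and compute and a tool call to move; the robot and the scene stay as the last step left them, time stands still between calls to the robot, and variables do not carry over. Pictures are saved under pics/ and viewed, at most 14 in all, crops included, and the job is handed in when it is done.

Besides the shell and the picture viewer there is one more tool, called after "Emit:" as name(argument=value, ...) on one line, values as JSON. send_rows: Moves the arm, as the interface text tells. Shift numbers are shares of 0.3 m and turn numbers shares of 0.5 rad, none past 1 either way. Its arguments: {"type":"object","properties":{"plan":{"type":"array","items":{"type":"array","items":{"type":"number"}}},"hand":{"type":"number"},"force":{"type":"number"}},"required":["plan"]}

```bash
mkdir -p pics; ls; python3 - <<'E'
from rig import r
import cv2
s=r.get_state();print(s)
for n in("scene","side"):
    c=r.read_camera(n);cv2.imwrite(f"pics/{n}0.png",c["frame"][:,:,::-1]);print(n,c["camera_matrix"].tolist(),c["rvec"],c["tvec"])
E
```

```text
pics
{'t': 0.0, 'q': array([ 1.27900373e+00,  2.60641655e-01, -1.39390467e-01,  1.17267968e+00,
       -1.09804330e-05,  1.57074690e+00]), 'qvel': array([ 0.00118159, -0.00032831, -0.00133163, -0.00084201,  0.00086552,
       -0.00097984]), 'effort': array([ 2.73968508e-03, -4.05678105e+01,  2.53924191e+01,  1.88626698e-02,
       -2.43556445e-05,  5.84358503e-06]), 'position': array([0.15083329, 0.50215267, 0.23047901]), 'tool_rot': array([[-9.57743960e-01,  2.87621653e-01, -5.40508331e-04],
       [ 2.87622161e-01,  9.57742197e-01, -1.83766895e-03],
       [-1.08857463e-05, -1.91547851e-03, -9.99998165e-01]]), 'contact_force': array([-0.2239432 ,  0.15996463, -0.2198084 ]), 'wrist_torque': array([0.02032846, 0.00478992, 0.00763152]), 'finger_force': 0.0, 'grip_width': 0.9990718840880707}
scene [[569.5381019383291, 0.0, 322.1196649779602], [0.0, 569.5381019383291, 235.1630516745074], [0.0, 0.0, 1.0]] [ 2.24810326 -0.67142968  0.26744449] [-0.45269898  0.27402446  1.3765526 ]
side [[468.0918869057841, 0.0, 319.6589758200477], [0.0, 468.0918869057841, 236.10163719149773], [0.0, 0.0, 1.0]] [ 0.59971031 -2.41698011  1.43766571] [0.47161117 0.17671502 1.14437686]
```

View pics/scene0.png

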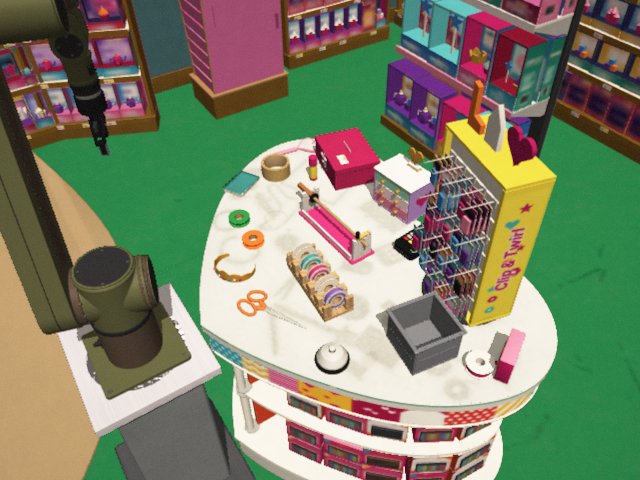

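View pics/side0.png

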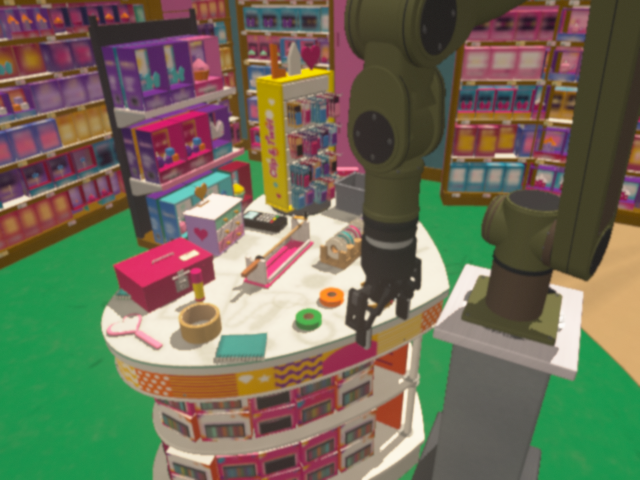

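```bash
cat > h.py <<'E'
import cv2,numpy as np
from rig import r
def cam(n):
    c=r.read_camera(n);R=cv2.Rodrigues(np.array(c["rvec"]))[0]
    return c["frame"][:,:,::-1].copy(),np.array(c["camera_matrix"]),R,np.array(c["tvec"]).ravel()
def ray(px,z,K,R,t):
    d=R.T@np.linalg.inv(K)@np.array([px[0],px[1],1.]);o=-R.T@t
    return o+d*(z-o[2])/d[2]
def proj(P,K,R,t):
    p=K@(R@np.array(P,float).T+t[:,None]);return (p[:2]/p[2]).T
def crop(img,x0,y0,w,h,k,f):
    cv2.imwrite(f,cv2.resize(img[y0:y0+h,x0:x0+w],None,fx=k,fy=k,interpolation=cv2.INTER_CUBIC))
E
python3 - <<'E'
from h import *
i,K,R,t=cam("scene")
crop(i,280,175,130,150,4,"pics/c1.png")
for n,p,z in [("bell",(332,356),.025),("tape",(276,160),.048),("glue",(313,158),.08),("binBL",(387,309),.1),("binR",(467,325),.1),("binT",(432,294),.1),("binF",(420,349),.1),("yellow",(468,318),0),("box",(375,205),0)]:
    print(n,ray(p,z,K,R,t).round(3))
E
```

```text
bell [ 0.376 -0.295  0.025]
tape [0.633 0.419 0.048]
glue [0.715 0.323 0.08 ]
binBL [ 0.526 -0.301  0.1  ]
binR [ 0.649 -0.437  0.1  ]
binT [ 0.643 -0.324  0.1  ]
binF [ 0.518 -0.429  0.1  ]
yellow [ 0.732 -0.375  0.   ]
box [0.8   0.105 0.   ]
```

View pics/c1.png

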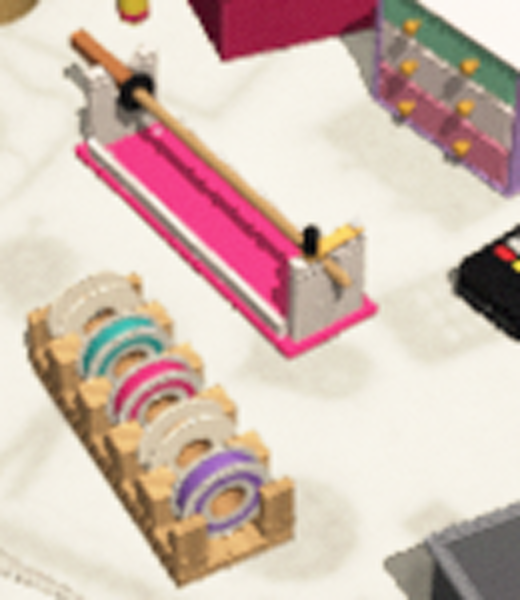

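```bash
python3 - <<'E'
from h import *
i,K,R,t=cam("scene")
f=lambda c,z:ray((280+c[0]/4,175+c[1]/4),z,K,R,t).round(4)
for n,c,z in [("knobtop",(311,228),.108),("keeperend",(358,232),.085),("gripend",(80,37),.062),("tip",(347,280),.062),("collar",(136,92),.062),
 ("baseNear",(290,356),0),("baseR",(377,308),0),("baseL",(77,152),0),
 ("rack near corner",(180,587),0),("rack R",(294,540),0),("rack L",(28,345),0),
 ("lilac",(230,500),.05),("empB",(192,452),.05),("pink",(163,412),.05),("teal",(130,366),.05),("empA",(100,324),.05)]:
    print(n,f(c,z))
E
```

```text
knobtop [ 0.6167 -0.0565  0.108 ]
keeperend [ 0.6554 -0.0577  0.085 ]
gripend [0.6235 0.2525 0.062 ]
tip [ 0.6366 -0.0725  0.062 ]
collar [0.624  0.1738 0.062 ]
baseNear [ 0.5991 -0.0614  0.    ]
baseR [ 0.6767 -0.0572  0.    ]
baseL [0.5875 0.2026 0.    ]
rack near corner [ 0.4273 -0.1863  0.    ]
rack R [ 0.5083 -0.1951  0.    ]
rack L [0.4541 0.0481 0.    ]
lilac [ 0.4693 -0.1797  0.05  ]
empB [ 0.4713 -0.1338  0.05  ]
pink [ 0.4744 -0.095   0.05  ]
teal [ 0.4784 -0.0488  0.05  ]
empA [ 0.4822 -0.005   0.05  ]
```

```bash
cat >> h.py <<'E'
def sh(p,yaw=None,s=None):
    """shares for reaching world p with tool-y yaw (deg, mod 180)"""
    s=s or r.get_state();T=np.array(s["tool_rot"]);d=T.T@(np.array(p)-s["position"])/.3
    y=np.degrees(np.arctan2(T[1,1],T[0,1]));sp=0
    if yaw is not None: sp=np.radians((y-yaw+90)%180-90)/.5
    return np.round(np.r_[d,sp],3).tolist()
def yaw():
    T=r.get_state()["tool_rot"];return np.degrees(np.arctan2(T[1,1],T[0,1]))
E
python3 -c "
from h import *
print(sh((.455,-.09,.3),85.5),sh((.3,.2,.3),85.5))"
```

```text
[-1.539, -1.6, -0.229, -0.427] [-0.766, -0.823, -0.23, -0.427]
```

Emit:
send_rows(plan=[[-0.77,-0.82,-0.23,-0.43],[-0.77,-0.82,-0.23,-0.43],[-0.77,-0.82,-0.23,-0.43],[-0.77,-0.82,-0.23,-0.43],[-0.77,-0.82,-0.23,-0.43],[-0.77,-0.82,-0.23,-0.43],[-0.77,-0.82,-0.23,-0.43],[-0.77,-0.82,-0.23,-0.43],[-0.77,-0.82,-0.23,-0.43],[-0.77,-0.82,-0.23,-0.43]])

```text
t: 1.03
position: [0.3027, 0.1985, 0.3011]
tool_rot: [[-0.997, 0.082, 0.002], [0.082, 0.997, 0.0], [-0.002, 0.0, -1.0]]
contact_force: [0.2, 0.3, -0.1]
grip_width: 1.003
finger_force: 0.0
```

```bash
python3 -c "
from h import *
print(r.get_state()['position'],sh((.455,-.09,.3),85.5))"
```

```text
[0.30265151 0.19852713 0.30111463] [-0.585, -0.917, 0.004, -0.008]
```

Emit:
send_rows(plan=[[-0.58,-0.92,0,0],[-0.58,-0.92,0,0],[-0.58,-0.92,0,0],[-0.58,-0.92,0,0],[-0.58,-0.92,0,0],[-0.58,-0.92,0,0],[-0.58,-0.92,0,0],[-0.58,-0.92,0,0],[-0.58,-0.92,0,0],[-0.58,-0.92,0,0],[-0.58,-0.92,0,0],[-0.58,-0.92,0,0]])

```text
t: 2.03
position: [0.4533, -0.0862, 0.3001]
tool_rot: [[-0.997, 0.075, -0.001], [0.075, 0.997, 0.001], [0.001, 0.001, -1.0]]
contact_force: [-0.4, -0.5, 0.5]
grip_width: 0.995
finger_force: 0.0
```

```bash
python3 -c "
from h import *
i,K,R,t=cam('wrist');cv2.imwrite('pics/w1.png',i);print(-R.T@t,R.T[:,2]);np.savez('w1.npz',K=K,R=R,t=t)"
```

```text
[ 0.37720098 -0.08112867  0.44227877] [ 0.29780918 -0.02080475 -0.95439869]
```

View pics/w1.png

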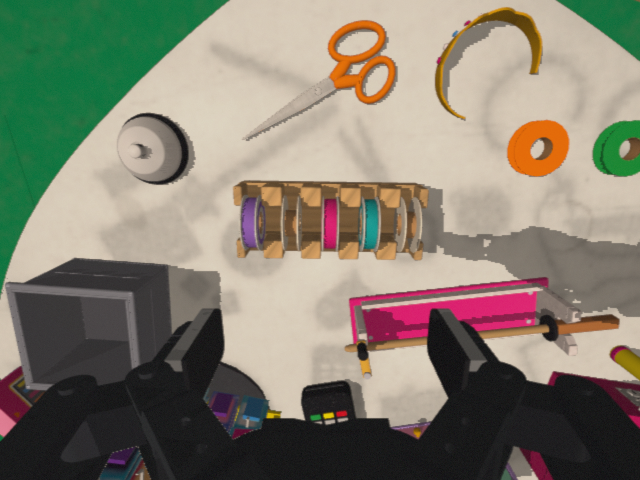

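```bash
python3 - <<'E'
from h import *
d=np.load('w1.npz');i=cv2.imread('pics/w1.png')
for n,p,z in [("TL",(234,190),.055),("TR",(427,190),.055),("BL",(238,256),.055),("BR",(424,258),.055),
("empA",(408,224),.07),("teal",(370,224),.07),("pink",(331,224),.07),("empB",(291,224),.07),("lil",(253,224),.07),
("knob",(363,350),.108),("tip",(346,349),.062),("gripend",(619,322),.062),("collar",(549,328),.062),("kend",(367,375),.085),
("b1",(8,284),.1),("b2",(133,291),.1),("b3",(130,388),.1),("b4",(25,390),.1)]: print(n,ray(p,z,d['K'],d['R'],d['t']).round(4))
crop(i,225,170,215,100,3.7,'pics/c2.png'); crop(i,335,270,300,115,2.66,'pics/c3.png')
E
```

```text
TL [ 0.4266 -0.1849  0.055 ]
TR [0.4426 0.027  0.055 ]
BL [ 0.5031 -0.192   0.055 ]
BR [0.522  0.0244 0.055 ]
empA [0.4756 0.0026 0.07  ]
teal [ 0.4725 -0.0387  0.07  ]
pink [ 0.4693 -0.0811  0.07  ]
empB [ 0.466  -0.1246  0.07  ]
lil [ 0.4629 -0.1659  0.07  ]
knob [ 0.6047 -0.056   0.108 ]
tip [ 0.633  -0.0737  0.062 ]
gripend [0.6203 0.2605 0.062 ]
collar [0.6222 0.1763 0.062 ]
kend [ 0.6556 -0.051   0.085 ]
b1 [ 0.5012 -0.4258  0.1   ]
b2 [ 0.5191 -0.2963  0.1   ]
b3 [ 0.6408 -0.3292  0.1   ]
b4 [ 0.6342 -0.4523  0.1   ]
```

View pics/c2.png

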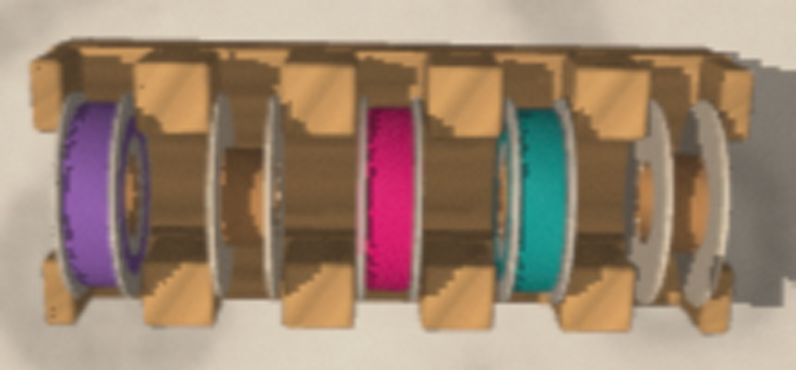

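View pics/c3.png

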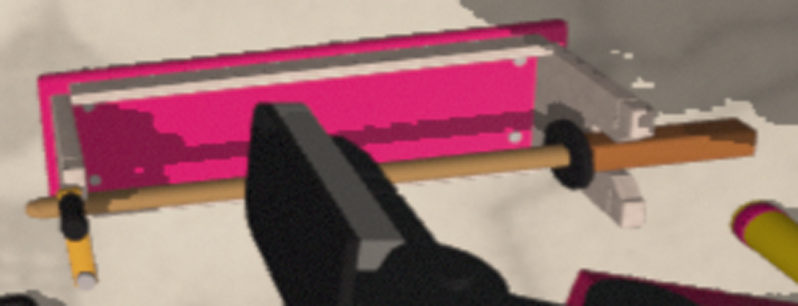

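```bash
python3 - <<'E'
from h import *
d=np.load('w1.npz')
f=lambda x,y,z:ray((225+x/3.7,170+y/3.7),z,d['K'],d['R'],d['t'])
g=lambda x,y,z:ray((335+x/2.66,270+y/2.66),z,d['K'],d['R'],d['t'])
# post inner/outer edges at z .055
P=[(f(a,62+k*1.5,.055),f(a,135+k*1.5,.055),f(b,263+k*1.5,.055),f(b,326+k*1.5,.055)) for k,(a,b) in enumerate([(175,180),(320,318),(465,457),(612,596)])]
for q in P: print([v[:2].round(4).tolist() for v in q])
c=np.mean(P,axis=(0,1));print("rack c",c)
tops=[np.mean([q[0]+q[3],q[1]+q[2]],axis=0)/2 for q in P];v=tops[3]-tops[0];print("yaw dir",np.degrees(np.arctan2(v[1],v[0])),np.linalg.norm(v))
v=P[3][0]-P[0][0];print(np.degrees(np.arctan2(v[1],v[0])));v=P[3][3]-P[0][3];print(np.degrees(np.arctan2(v[1],v[0])))
print("knob",g(73,197,.108),"tip",g(30,207,.062),"gripend top",g(752,135,.066),"gripnear",g(596,152,.069),"kend",g(85,280,.085),"collar",g(575,152,.062), "shaft", g(100,200,.062),g(540,158,.062))
print("upright tops",g(628,118,.08),g(628,215,.08), "base",g(40,76,.0),g(565,22,0))
E
```

```text
[[0.4262, -0.1425], [0.448, -0.1451], [0.4882, -0.1484], [0.5089, -0.1508]]
[[0.4299, -0.0996], [0.4518, -0.1015], [0.4919, -0.1056], [0.5127, -0.1074]]
[[0.4336, -0.0567], [0.4555, -0.0579], [0.4957, -0.0625], [0.5165, -0.0637]]
[[0.4373, -0.0131], [0.4593, -0.0136], [0.4994, -0.0193], [0.5203, -0.0198]]
rack c [ 0.47346399 -0.08172336  0.055     ]
yaw dir 85.05879316363634 0.1307103787182213
85.1036230425319
85.01414336918236
knob [ 0.59718931 -0.05629786  0.108     ] tip [ 0.63131827 -0.07324775  0.062     ] gripend top [0.61594916 0.25509624 0.066     ] gripnear [0.6174606  0.18346768 0.069     ] kend [ 0.65593897 -0.0510378   0.085     ] collar [0.62123139 0.17877207 0.062     ] shaft [ 0.63003571 -0.04033993  0.062     ] [0.62317072 0.16300876 0.062     ]
upright tops [0.59457326 0.18746282 0.08      ] [0.64383609 0.1939694  0.08      ] base [ 0.59459474 -0.06227959  0.        ] [0.58458159 0.2072535  0.        ]
```

```bash
python3 -c "
from h import *
print(sh((.481,.006,.13),85.06),yaw())"
```

```text
[-0.07, 0.313, 0.568, 0.024] 85.73699227579846
```

Emit:
send_rows(plan=[[-0.07,0.31,0.57,0.02],[-0.07,0.31,0.57,0.02],[-0.07,0.31,0.57,0.02],[-0.07,0.31,0.57,0.02],[-0.07,0.31,0.57,0.02],[-0.07,0.31,0.57,0.02],[-0.07,0.31,0.57,0.02],[-0.07,0.31,0.57,0.02]], hand=30, force=30)

```text
t: 2.75
position: [0.4823, 0.0037, 0.1307]
tool_rot: [[-0.996, 0.085, 0.002], [0.085, 0.996, -0.0], [-0.002, -0.0, -1.0]]
contact_force: [1.0, -0.3, -0.8]
grip_width: 0.35
finger_force: 0.0
```

```bash
python3 -c "
from h import *
print(sh((.481,.006,.051),85.06),yaw())
i,K,R,t=cam('wrist');cv2.imwrite('pics/w2.png',i)"
```

```text
[0.005, 0.007, 0.266, 0.002] 85.10792075941599
```

View pics/w2.png

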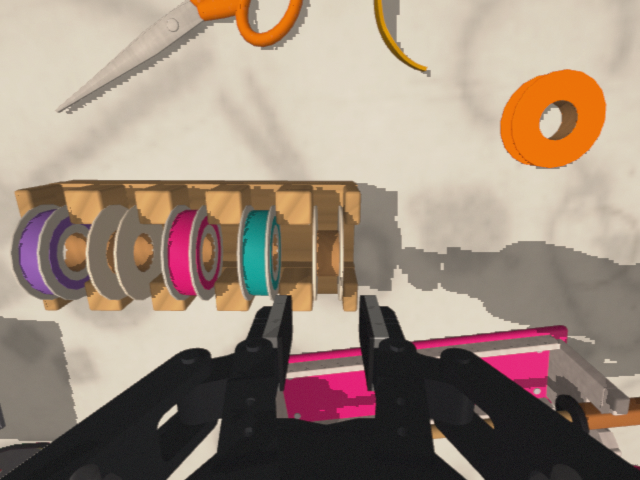

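Emit:
send_rows(plan=[[0,0.005,0.14,0],[0,0.005,0.2,0],[0,0.005,0.27,0],[0,0.005,0.27,0],[0,0.005,0.27,0],[0,0.005,0.27,0]])

```text
t: 3.3
position: [0.4837, 0.0044, 0.0503]
tool_rot: [[-0.996, 0.087, 0.003], [0.087, 0.996, -0.0], [-0.003, 0.0, -1.0]]
contact_force: [-0.2, 0.3, 0.8]
grip_width: 0.353
finger_force: 0.0
```

Emit:
send_rows(plan=[[0,0,0,0],[0,0,0,0],[0,0,0,0],[0,0,0,0],[0,0,0,0],[0,0,0,0]], hand=5)

```text
t: 3.8
position: [0.484, 0.0046, 0.05]
tool_rot: [[-0.996, 0.087, 0.004], [0.087, 0.996, -0.001], [-0.004, -0.0, -1.0]]
contact_force: [0.4, -0.5, 6.4]
grip_width: 0.203
finger_force: 36.7
```

Emit:
send_rows(plan=[[0,0,-0.15,0],[0,0,-0.3,0],[0,0,-0.45,0],[0,0,-0.5,0],[0,0,-0.5,0],[0,0,-0.5,0]])

```text
t: 4.3
position: [0.4834, 0.0049, 0.2003]
tool_rot: [[-0.996, 0.087, 0.005], [0.087, 0.996, 0.0], [-0.005, 0.001, -1.0]]
contact_force: [0.3, 0.4, 0.2]
grip_width: 0.205
finger_force: 35.7
```

```bash
python3 - <<'E'
from h import *
i,K,R,t=cam("scene");crop(i,350,260,150,120,4,"pics/b1.png");np.savez('s.npz',K=K,R=R,t=t)
print(sh((.575,-.374,.2),85))
E
```

```text
[-0.418, -1.231, -0.005, 0.001]
```

View pics/b1.png

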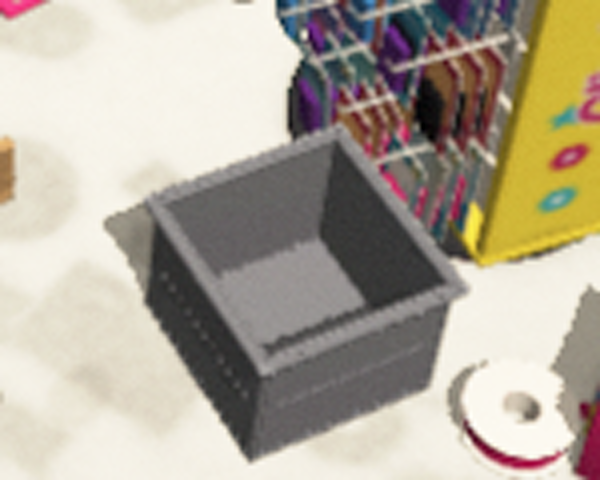

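```bash
python3 - <<'E'
from h import *
d=np.load('s.npz');P=[ray((350+x/4,260+y/4),.1,d['K'],d['R'],d['t'])[:2] for x,y in[(147,200),(338,127),(468,290),(264,375)]]
print(np.round(P,4),np.mean(P,axis=0))
E
```

```text
[[ 0.5241 -0.3027]
 [ 0.653  -0.3215]
 [ 0.634  -0.4527]
 [ 0.5029 -0.4337]] [ 0.57851198 -0.37765281]
```

Emit:
send_rows(plan=[[-0.2,-0.6,0,0],[-0.2,-0.6,0,0],[-0.3,-0.8,0,0],[-0.4,-1,0,0],[-0.4,-1,0,0],[-0.4,-1,0,0],[-0.4,-1,0,0],[-0.4,-1,0,0],[-0.4,-1,0,0],[-0.4,-1,0,0],[-0.4,-1,0,0]])

```text
t: 5.27
position: [0.5742, -0.3035, 0.196]
tool_rot: [[-0.996, 0.087, -0.004], [0.087, 0.996, 0.003], [0.004, 0.002, -1.0]]
contact_force: [-0.1, 0.6, 0.0]
grip_width: 0.203
finger_force: 35.7
```

```bash
python3 - <<'E'
from h import *
print(sh((.577,-.397,.11),82))
E
```

```text
[-0.038, -0.31, 0.286, 0.105]
```

Emit:
send_rows(plan=[[-0.04,-0.15,0,0.1],[-0.04,-0.31,0,0.1],[-0.04,-0.31,0,0.1],[-0.04,-0.31,0.14,0.1],[-0.04,-0.31,0.28,0.1],[-0.04,-0.31,0.28,0.1],[-0.04,-0.31,0.28,0.1],[-0.04,-0.31,0.28,0.1]])

```text
t: 5.93
position: [0.5802, -0.3973, 0.116]
tool_rot: [[-0.991, 0.135, 0.001], [0.135, 0.991, -0.0], [-0.001, -0.0, -1.0]]
contact_force: [0.2, -0.4, 0.5]
grip_width: 0.201
finger_force: 35.7
```

Emit:
send_rows(plan=[[0,0,0,0],[0,0,0,0],[0,0,0,0],[0,0,0,0],[0,0,-0.15,0],[0,0,-0.3,0],[0,0,-0.3,0],[0,0,-0.3,0]], hand=35)

```text
t: 6.6
position: [0.5819, -0.3999, 0.2101]
tool_rot: [[-0.991, 0.136, 0.009], [0.136, 0.991, -0.006], [-0.009, -0.005, -1.0]]
contact_force: [-0.2, -0.1, -0.8]
grip_width: 0.411
finger_force: 0.0
```

```bash
python3 - <<'E'
from h import *
print(sh((.4695,-.1255,.2),85.06))
E
```

```text
[0.496, 0.855, 0.025, -0.101]
```

Emit:
send_rows(plan=[[0.5,0.86,0.02,-0.1],[0.5,0.86,0.02,-0.1],[0.5,0.86,0.02,-0.1],[0.5,0.86,0.02,-0.1],[0.5,0.86,0.02,-0.1],[0.5,0.86,0.02,-0.1],[0.5,0.86,0.02,-0.1],[0.5,0.86,0.02,-0.1],[0.5,0.86,0.02,-0.1],[0.5,0.86,0.02,-0.1],[0.5,0.86,0.02,-0.1]], hand=28)

```text
t: 7.52
position: [0.467, -0.1231, 0.1983]
tool_rot: [[-0.996, 0.088, 0.001], [0.088, 0.996, -0.001], [-0.001, -0.001, -1.0]]
contact_force: [1.0, -0.0, 0.7]
grip_width: 0.33
finger_force: 0.0
```

```bash
python3 - <<'E'
from h import *
print(sh((.4695,-.1255,.1),85.06),sh((.4695,-.1255,.051),85.06))
E
```

```text
[-0.009, -0.007, 0.328, -0.003] [-0.008, -0.007, 0.491, -0.003]
```

Emit:
send_rows(plan=[[-0.009,-0.007,0.13,0],[-0.009,-0.007,0.26,0],[-0.009,-0.007,0.33,0],[-0.009,-0.007,0.33,0],[-0.009,-0.007,0.33,0],[-0.009,-0.007,0.33,0]])

```text
t: 8.02
position: [0.4701, -0.1256, 0.1004]
tool_rot: [[-0.996, 0.088, 0.002], [0.088, 0.996, -0.001], [-0.002, -0.0, -1.0]]
contact_force: [0.3, -0.6, -0.2]
grip_width: 0.329
finger_force: 0.0
```

```bash
python3 - <<'E'
from h import *
print(sh((.4695,-.1255,.051),85.06))
i,K,R,t=cam('wrist');crop(i,0,150,450,300,1.7,'pics/w3.png')
E
```

```text
[0.002, 0.0, 0.165, -0.004]
```

View pics/w3.png

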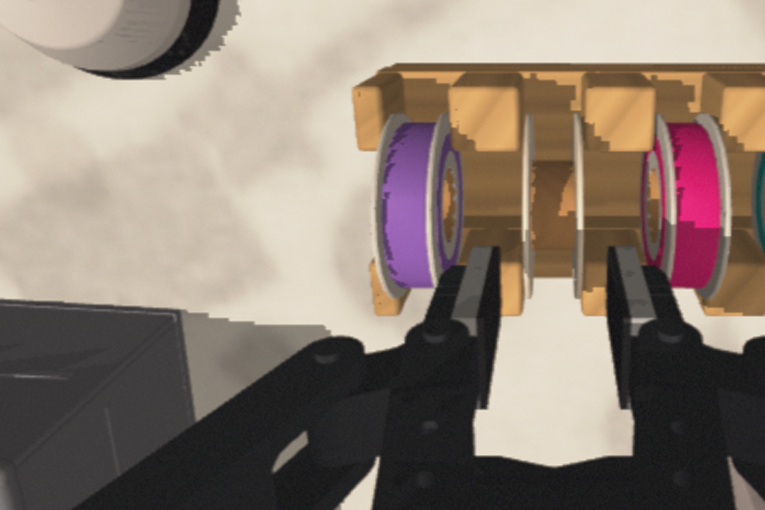

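The used-up reel sits centred between the fingers (crop col ~553), which clear the neighbours; going down.

Emit:
send_rows(plan=[[0,0,0.1,0],[0,0,0.165,0],[0,0,0.165,0],[0,0,0.165,0],[0,0,0.165,0]])

```text
t: 8.48
position: [0.4701, -0.1249, 0.0516]
tool_rot: [[-0.996, 0.087, 0.003], [0.087, 0.996, -0.001], [-0.003, -0.001, -1.0]]
contact_force: [0.3, 0.1, 0.2]
grip_width: 0.328
finger_force: 0.0
```

Emit:
send_rows(plan=[[0,0,0,0],[0,0,0,0],[0,0,0,0],[0,0,0,0],[0,0,0,0],[0,0,0,0]], hand=5)

```text
t: 8.98
position: [0.4703, -0.1249, 0.0513]
tool_rot: [[-0.996, 0.087, 0.004], [0.087, 0.996, -0.001], [-0.004, -0.001, -1.0]]
contact_force: [0.4, 0.4, 6.2]
grip_width: 0.206
finger_force: 34.4
```

Emit:
send_rows(plan=[[0,0,-0.15,0],[0,0,-0.3,0],[0,0,-0.45,0],[0,0,-0.5,0],[0,0,-0.5,0],[0,0,-0.5,0]])

```text
t: 9.48
position: [0.4698, -0.1247, 0.2017]
tool_rot: [[-0.996, 0.087, 0.004], [0.087, 0.996, -0.001], [-0.004, -0.001, -1.0]]
contact_force: [0.3, -0.1, -1.8]
grip_width: 0.206
finger_force: 33.4
```

```bash
python3 - <<'E'
from h import *
i,K,R,t=cam("scene");crop(i,350,260,150,120,4,"pics/b2.png")
print(sh((.5815,-.353,.2),82),sh((.5815,-.353,.11),82))
E
```

```text
[-0.441, -0.727, 0.0, 0.106] [-0.441, -0.726, 0.3, 0.106]
```

View pics/b2.png

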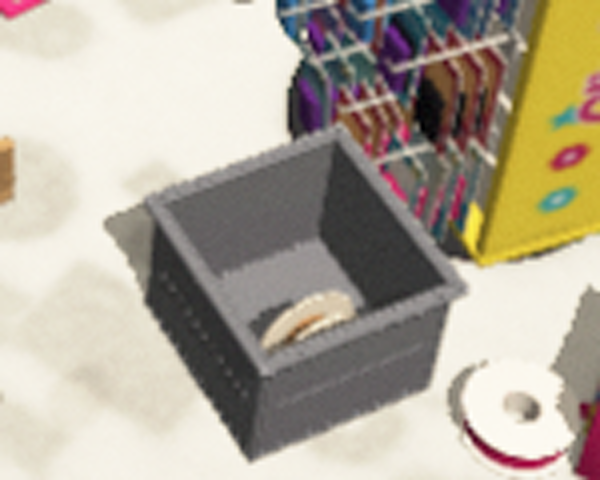

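The bin hasn't moved (corners unchanged) and the first core is inside at about crop (310,320). Dropping the second.

Emit:
send_rows(plan=[[-0.44,-0.73,0,0.1],[-0.44,-0.73,0,0.1],[-0.44,-0.73,0,0.1],[-0.44,-0.73,0,0.1],[-0.44,-0.73,0,0.1],[-0.44,-0.73,0,0.1],[-0.44,-0.73,0,0.1],[-0.44,-0.73,0,0.1],[-0.44,-0.73,0,0.1],[-0.44,-0.73,0.15,0.1],[-0.44,-0.73,0.3,0.1],[-0.44,-0.73,0.3,0.1],[-0.44,-0.73,0.3,0.1],[-0.44,-0.73,0.3,0.1]])

```text
t: 10.7
position: [0.5808, -0.3528, 0.1109]
tool_rot: [[-0.991, 0.135, -0.0], [0.135, 0.991, 0.0], [0.001, 0.0, -1.0]]
contact_force: [0.1, 0.0, 0.4]
grip_width: 0.202
finger_force: 33.4
```

Emit:
send_rows(plan=[[0,0,0,0],[0,0,0,0],[0,0,0,0],[0,0,0,0],[0,0,-0.15,0],[0,0,-0.3,0],[0,0,-0.3,0],[0,0,-0.3,0]], hand=35)

```text
t: 11.37
position: [0.5837, -0.3557, 0.2055]
tool_rot: [[-0.991, 0.136, 0.009], [0.136, 0.991, -0.005], [-0.009, -0.004, -1.0]]
contact_force: [-0.4, -0.4, 0.7]
grip_width: 0.415
finger_force: 0.0
```

```bash
python3 - <<'E'
from h import *
# disp frame
a=np.radians(2.1);X=np.array([np.cos(a),np.sin(a)]);Y=np.array([-np.sin(a),np.cos(a)]);H=np.array([.653,-.0506])
D=.026
k=lambda th:H-40e-3*(np.cos(th)*X+np.sin(th)*Y)-D*(np.sin(th)*X-np.cos(th)*Y)
p=k(0);print(p,sh((*p,.2),92.1))
E
```

```text
[ 0.61207413 -0.02608321] [0.056, 1.102, 0.013, -0.347]
```

Emit:
send_rows(plan=[[0.05,1,0,-0.34],[0.05,1,0,-0.34],[0.05,1,0,-0.34],[0.05,1,0,-0.34],[0.05,1,0,-0.34],[0.05,1,0,-0.34],[0.05,1,0,-0.34],[0.05,1,0,-0.34],[0.05,1,0,-0.34],[0.05,1,0,-0.34],[0.05,1,0,-0.34],[0.05,1,0,-0.34]], hand=0)

```text
t: 12.37
position: [0.6069, -0.0566, 0.1995]
tool_rot: [[-1.0, -0.031, -0.0], [-0.031, 1.0, -0.0], [0.0, -0.0, -1.0]]
contact_force: [-0.3, -0.7, -0.2]
grip_width: 0.001
finger_force: 0.0
```

```bash
python3 - <<'E'
from h import *
print(yaw(),sh((.612,-.024,.13),92.1),sh((.612,-.024,.093),92.1))
i,K,R,t=cam("scene");crop(i,350,260,150,120,2,"pics/b3.png")
E
```

```text
91.77266110905217 [-0.02, 0.108, 0.232, -0.011] [-0.02, 0.108, 0.355, -0.011]
```

Emit:
send_rows(plan=[[-0.02,0.11,0,-0.01],[-0.02,0.11,0.1,-0.01],[-0.02,0.11,0.23,-0.01],[-0.02,0.11,0.35,-0.01],[-0.02,0.11,0.35,-0.01],[-0.02,0.11,0.35,-0.01],[-0.02,0.11,0.35,-0.01]])

```text
t: 13.0
position: [0.6132, -0.0225, 0.0964]
tool_rot: [[-0.999, -0.037, 0.002], [-0.037, 0.999, -0.0], [-0.002, -0.0, -1.0]]
contact_force: [0.5, -0.0, 0.8]
grip_width: 0.001
finger_force: 0.0
```

```bash
python3 - <<'E'
from h import *
a=np.radians(2.1);X=np.array([np.cos(a),np.sin(a)]);Y=np.array([-np.sin(a),np.cos(a)]);H=np.array([.653,-.0506])
D=.0195
k=lambda th:H-40e-3*(np.cos(th)*X+np.sin(th)*Y)-D*(np.sin(th)*X-np.cos(th)*Y)
for th in np.arange(0,1.56,.15): print(round(th,2),sh((*k(th),.093)),k(th).round(3))
i,K,R,t=cam("wrist");crop(i,150,200,350,240,2,"pics/k1.png")
E
```

```text
0.0 [0.004, -0.033, 0.011, 0.0] [ 0.612 -0.033]
0.15 [0.012, -0.054, 0.011, 0.0] [ 0.61  -0.039]
0.3 [0.017, -0.076, 0.011, 0.0] [ 0.609 -0.045]
0.45 [0.019, -0.098, 0.011, 0.0] [ 0.609 -0.052]
0.6 [0.018, -0.12, 0.011, 0.0] [ 0.609 -0.059]
0.75 [0.013, -0.142, 0.011, 0.0] [ 0.611 -0.065]
0.9 [0.005, -0.162, 0.011, 0.0] [ 0.614 -0.071]
1.05 [-0.006, -0.182, 0.012, 0.0] [ 0.617 -0.077]
1.2 [-0.02, -0.199, 0.012, 0.0] [ 0.621 -0.082]
1.35 [-0.037, -0.214, 0.012, 0.0] [ 0.627 -0.086]
1.5 [-0.055, -0.227, 0.012, 0.0] [ 0.632 -0.09 ]
```

View pics/k1.png

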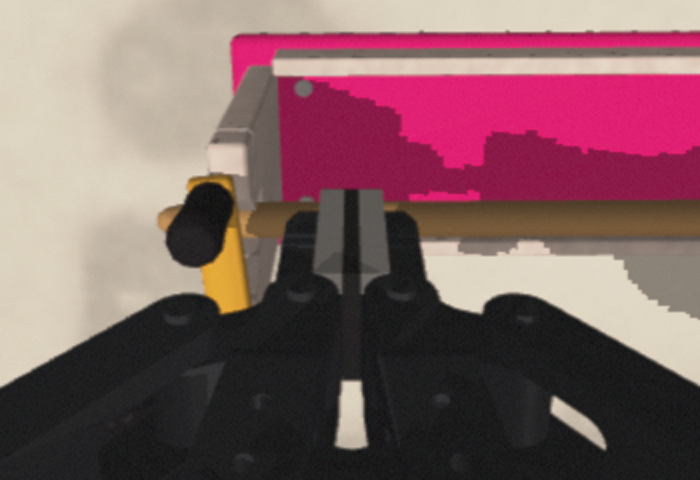

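Emit:
send_rows(plan=[[0.004,-0.048,0.012,0],[0.014,-0.075,0.012,0],[0.013,-0.09,0.012,0],[0.013,-0.111,0.012,0],[0.01,-0.132,0.012,0],[0.003,-0.153,0.012,0],[-0.007,-0.171,0.012,0],[-0.019,-0.189,0.012,0],[-0.034,-0.205,0.012,0],[-0.051,-0.218,0.012,0],[-0.07,-0.228,0.012,0],[-0.075,-0.23,0.012,0],[-0.075,-0.23,0.012,0]])

```text
t: 14.13
position: [0.638, -0.0901, 0.091]
tool_rot: [[-0.999, -0.038, 0.001], [-0.038, 0.999, -0.0], [-0.001, -0.0, -1.0]]
contact_force: [-1.0, -0.1, 0.1]
grip_width: 0.001
finger_force: 0.0
```

Emit:
send_rows(plan=[[0.05,-0.03,0,0],[0.05,-0.03,-0.1,0],[0.05,0.1,-0.25,0],[0.05,0.3,-0.35,0],[0.05,0.5,-0.35,0],[0.05,0.5,-0.35,0],[0.05,0.5,-0.35,0],[0.05,0.5,-0.35,0]])

```text
t: 14.8
position: [0.617, 0.0636, 0.1977]
tool_rot: [[-0.999, -0.044, 0.003], [-0.044, 0.999, 0.001], [-0.003, 0.001, -1.0]]
contact_force: [-0.2, -0.4, 0.1]
grip_width: -0.003
finger_force: 0.0
```

```bash
python3 - <<'E'
from h import *
i,K,R,t=cam("wrist");crop(i,0,120,640,360,1.2,"pics/k2.png");np.savez('k2.npz',K=K,R=R,t=t)
E
```

```text
(no output)
```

View pics/k2.png

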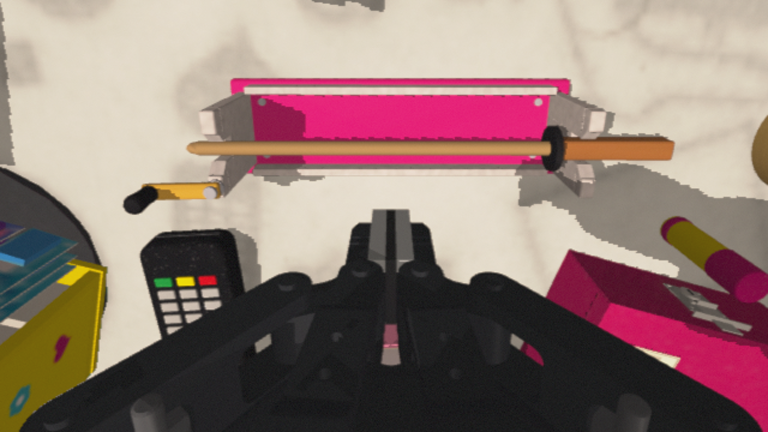

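```bash
python3 - <<'E'
from h import *
d=np.load('k2.npz');g=lambda x,y,z:ray((x/1.2,120+y/1.2),z,d['K'],d['R'],d['t']).round(4)
tip=g(187,149,.062);ge=g(673,149.5,.065);co=g(553,149,.062);print(tip,ge,co,'pin',g(210,193,.09),'knob',g(135,204,.108))
v=co-tip;print(np.degrees(np.arctan2(v[1],v[0])),np.linalg.norm(v))
print(g(232,80,0),g(570,80,0))
print(yaw(),sh((.6205,.2274,.2),2.1))
E
```

```text
[ 0.6331 -0.0761  0.062 ] [0.6182 0.2572 0.065 ] [0.6223 0.1763 0.062 ] pin [ 0.6528 -0.0507  0.09  ] knob [ 0.6538 -0.0883  0.108 ]
92.45014730268744 0.2526309561395832
[ 0.5939 -0.0645  0.    ] [0.5822 0.2067 0.    ]
92.39431968039817 [-0.036, 0.552, -0.011, -3.131]
```

```bash
python3 - <<'E'
from h import *
d=np.load('w1.npz');f=lambda p,z:ray(p,z,d['K'],d['R'],d['t']).round(3)
print('orange',f((538,148),.01),f((538,178),.0),'green',f((618,148),.01),f((618,178),0))
s=np.load('s.npz');f=lambda p,z:ray(p,z,s['K'],s['R'],s['t']).round(3)
print('box',f((333,187),0),f((378,178),0),f((330,169),.06),f((330,169),.1),'orange',f((253,248),0),'green',f((239,227),0),'teal bk',f((255,178),0),f((228,195),0),'glue',f((313,180),0),'tape near', f((276,181),0))
print(r.get_state()['q'].round(2))
E
```

```text
orange [0.41  0.171 0.01 ] [0.447 0.18  0.   ] green [0.417 0.265 0.01 ] [0.455 0.28  0.   ]
box [0.742 0.25  0.   ] [0.889 0.207 0.   ] [0.743 0.268 0.06 ] [0.713 0.223 0.1  ] orange [0.4   0.147 0.   ] green [0.407 0.248 0.   ] teal bk [0.557 0.431 0.   ] [0.445 0.401 0.   ] glue [0.708 0.316 0.   ] tape near [0.606 0.379 0.   ]
[ 0.1   0.44  0.04  1.17 -0.    0.06]
```

Emit:
send_rows(plan=[[-0.01,0.54,0,0.3],[-0.01,0.54,0,0.6],[-0.01,0.54,0,0.8],[-0.01,0.54,0,1],[-0.01,0.54,0,1],[-0.01,0.54,0,1]], hand=45, force=110)

```text
t: 15.35
position: [0.6131, 0.2223, 0.1951]
tool_rot: [[-0.896, 0.443, -0.001], [0.443, 0.896, -0.001], [0.0, -0.002, -1.0]]
contact_force: [-1.0, 0.1, -0.8]
grip_width: 0.526
finger_force: 0.0
```

Emit:
send_rows(plan=[[0,0,0,0.25],[0,0,0,0.5],[0,0,0,0.75],[0,0,0,1],[0,0,0,1]])

```text
t: 15.77
position: [0.6134, 0.2187, 0.1957]
tool_rot: [[-0.569, 0.822, -0.001], [0.822, 0.569, -0.001], [-0.001, -0.002, -1.0]]
contact_force: [0.6, 0.2, 0.6]
grip_width: 0.529
finger_force: 0.0
```

Emit:
send_rows(plan=[[0,0,0,0.25],[0,0,0,0.5],[0,0,0,0.75],[0,0,0,1],[0,0,0,1]])

```text
t: 16.18
position: [0.6134, 0.2196, 0.1959]
tool_rot: [[-0.108, 0.994, -0.001], [0.994, 0.108, -0.001], [-0.001, -0.001, -1.0]]
contact_force: [0.1, -0.5, -0.1]
grip_width: 0.53
finger_force: 0.0
```

```bash
python3 - <<'E'
from h import *
print(yaw(),sh((.620,.225,.12),2.3),sh((.620,.225,.043),2.3))
E
```

```text
6.222934399714704 [0.016, 0.024, 0.253, 0.137] [0.016, 0.024, 0.51, 0.137]
```

Emit:
send_rows(plan=[[0.016,0.024,0,0.14],[0.016,0.024,0.13,0.14],[0.016,0.024,0.25,0.14],[0.016,0.024,0.25,0.14],[0.016,0.024,0.25,0.14],[0.016,0.024,0.25,0.14]])

```text
t: 16.68
position: [0.6207, 0.2267, 0.1226]
tool_rot: [[-0.041, 0.999, 0.001], [0.999, 0.041, 0.0], [0.0, 0.001, -1.0]]
contact_force: [0.9, 0.0, 0.9]
grip_width: 0.525
finger_force: 0.0
```

```bash
python3 - <<'E'
from h import *
print(yaw(),sh((.620,.225,.043),2.3))
i,K,R,t=cam("wrist");cv2.imwrite("pics/g1.png",i)
for n,P in [("tip",(.6332,-.0755,.062)),("grip",(.620,.225,.069)),("end",(.6187,.257,.069))]: print(n,proj([P],K,R,t).round(0))
# brown/orange pixels
h=cv2.cvtColor(i,cv2.COLOR_BGR2HSV);m=((h[:,:,0]>5)&(h[:,:,0]<22)&(h[:,:,1]>90)&(h[:,:,2]>60)).astype('uint8')
n,l,st,c=cv2.connectedComponentsWithStats(m)
for k in range(1,n):
    if st[k,4]>150:
        ys,xs=np.where(l==k);print(st[k],c[k].round(0),cv2.minAreaRect(np.c_[xs,ys].astype('float32')))
E
```

```text
2.3290045761953366 [-0.006, -0.003, 0.265, 0.001]
tip [[325. 590.]]
grip [[324. 272.]]
end [[324. 219.]]
[ 286    0  112   32 2508] [342.  13.] ((341.5, 15.5), (31.0, 111.0), 90.0)
[ 16 148  33  38 685] [ 29. 167.] ((29.997169494628906, 168.2912139892578), (39.787559509277344, 25.849634170532227), 72.12129974365234)
[ 311  218   24  121 2753] [323. 277.] ((322.4999694824219, 278.0), (119.99998474121094, 22.999996185302734), 90.0)
[  10  258   97   81 5842] [ 58. 298.] ((57.48516082763672, 296.6485290527344), (86.47212982177734, 87.31644439697266), 50.710594177246094)
[317 355  14  70 906] [323. 389.] ((323.5, 389.5), (13.0, 69.0), 0.0)
[  0 381  39  42 399] [ 17. 405.] ((19.48001480102539, 402.1400451660156), (14.0, 55.0), 53.13010025024414)
[ 151  438   56   42 1416] [183. 460.] ((182.11607360839844, 463.2044982910156), (31.06969451904297, 65.11256408691406), 41.987213134765625)
[  0 450  22  18 239] [  9. 458.] ((8.43814754486084, 458.6391906738281), (22.439151763916016, 13.199501037597656), 23.96249008178711)
```

Emit:
send_rows(plan=[[-0.005,-0.003,0.1,0],[-0.005,-0.003,0.2,0],[-0.005,-0.003,0.265,0],[-0.005,-0.003,0.265,0],[-0.005,-0.003,0.265,0],[-0.005,-0.003,0.265,0]])

```text
t: 17.23
position: [0.6212, 0.2263, 0.0446]
tool_rot: [[-0.039, 0.999, 0.004], [0.999, 0.039, 0.002], [0.001, 0.004, -1.0]]
contact_force: [-0.0, 0.1, 0.4]
grip_width: 0.529
finger_force: 0.0
```

Emit:
send_rows(plan=[[0,0,0,0],[0,0,0,0],[0,0,0,0],[0,0,0,0],[0,0,0,0],[0,0,0,0],[0,0,0,0]], hand=2)

```text
t: 17.82
position: [0.6203, 0.2262, 0.0438]
tool_rot: [[-0.039, 0.999, 0.003], [0.999, 0.039, 0.001], [0.001, 0.003, -1.0]]
contact_force: [-0.2, -0.1, 6.1]
grip_width: 0.142
finger_force: 107.3
```

```bash
python3 - <<'E'
from h import *
s=r.get_state();print(yaw(),s['position'].round(4),s['wrist_torque'],s['grip_width'])
E
```

```text
2.2455107100128715 [0.6203 0.2262 0.0438] [-0.13020912  0.14580883  0.00722712] 0.14180300303833066
```

Emit:
send_rows(plan=[[0,0,-0.05,0],[0,0,-0.12,0],[0,0,-0.2,0],[0,0,-0.3,0],[0,0,-0.4,0],[0,0,-0.4,0],[0,0,-0.4,0]])

```text
t: 18.4
position: [0.6208, 0.2263, 0.1647]
tool_rot: [[-0.039, 0.999, 0.005], [0.999, 0.039, 0.002], [0.002, 0.006, -1.0]]
contact_force: [-0.4, -0.0, -1.1]
grip_width: 0.141
finger_force: 107.4
```

```bash
python3 - <<'E'
from h import *
s=r.get_state();print(yaw(),s['position'].round(4),s['wrist_torque'],s['grip_width'])
print(sh((.5105,.3467,.16),-4.94))
i,K,R,t=cam("side");R0=R
def show(n,P): print(n,proj([P],K,R,t).round(1))
show("tip level",(.632,-.0755,s['position'][2]+.0185));show("collar",(.6222,.1763,s['position'][2]+.0185))
cv2.imwrite('pics/s1.png',i)
E
```

```text
2.239280664649271 [0.6208 0.2263 0.1647] [ 0.02271073 -0.01165266  0.01584487] 0.14122123095414998
[0.415, -0.352, 0.014, 0.251]
tip level [[302.4 185. ]]
collar [[255.6 219.4]]
```

Emit:
send_rows(plan=[[0.2,-0.17,0,0.1],[0.2,-0.17,0,0.2],[0.42,-0.35,0,0.25],[0.42,-0.35,0,0.25],[0.42,-0.35,0,0.25],[0.42,-0.35,0,0.25],[0.42,-0.35,0,0.25],[0.42,-0.35,0,0.25]])

```text
t: 19.12
position: [0.5095, 0.3464, 0.1608]
tool_rot: [[0.087, 0.996, -0.001], [0.996, -0.087, -0.001], [-0.001, -0.001, -1.0]]
contact_force: [-0.1, -0.0, -1.0]
grip_width: 0.143
finger_force: 107.6
```

```bash
python3 - <<'E'
from h import *
s=r.get_state();print(yaw(),s['position'].round(4))
print(sh((.5105,.3467,.0318),-4.94))
E
```

```text
-4.9876625845552365 [0.5095 0.3464 0.1608]
[0.002, 0.004, 0.43, -0.002]
```

Emit:
send_rows(plan=[[0.002,0.004,0.12,0],[0.002,0.004,0.24,0],[0.002,0.004,0.36,0],[0.002,0.004,0.43,0],[0.002,0.004,0.43,0],[0.002,0.004,0.43,0],[0.002,0.004,0.43,0]])

```text
t: 19.7
position: [0.5122, 0.3479, 0.034]
tool_rot: [[0.087, 0.996, 0.002], [0.996, -0.087, 0.001], [0.001, 0.002, -1.0]]
contact_force: [0.5, -0.3, 0.2]
grip_width: 0.141
finger_force: 107.6
```

```bash
python3 - <<'E'
from h import *
s=r.get_state();p=s['position'];print(yaw(),p.round(4))
a=np.radians(yaw()+90);u=np.array([np.cos(a),np.sin(a),0])
ims=[]
for n,w in (("scene",None),("side",None)):
    i,K,R,t=cam(n)
    pts=[p+[0,0,.0182]-u*l for l in(.302,.25,.2,.15,.1)]
    q=proj(pts,K,R,t);print(n,q.round(1).tolist())
    c=np.array([.4735,-.0817,.05]);ur=np.array([.0861,.9963,0])
    print(proj([c+ur*k for k in(.115,.044,0,-.088)],K,R,t).round(1).tolist())
    q0=q.mean(0).astype(int);x0,y0=q0[0]-50,q0[1]-65
    ims.append(cv2.resize(i[y0:y0+100+30,x0:x0+100],None,fx=4,fy=4,interpolation=cv2.INTER_CUBIC));print(x0,y0)
cv2.imwrite("pics/ins.png",np.hstack(ims))
E
```

```text
-5.014493105396492 [0.5122 0.3479 0.034 ]
scene [[296.1, 243.6], [287.9, 232.2], [280.4, 221.6], [273.2, 211.5], [266.2, 201.7]]
[[298.1, 247.5], [309.9, 264.1], [317.7, 275.0], [334.1, 297.9]]
230 157
side [[327.4, 253.2], [316.9, 261.6], [306.2, 270.1], [294.8, 279.2], [282.8, 288.8]]
[[330.5, 251.8], [343.6, 241.3], [351.2, 235.2], [365.4, 223.8]]
255 205
```

View pics/ins.png

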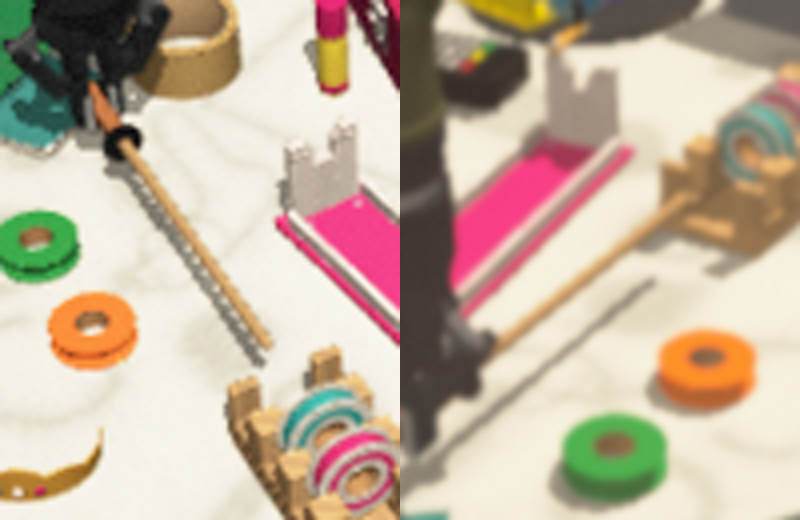

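Emit:
send_rows(plan=[[0,-0.005,0.004,0],[-0.05,-0.005,0.004,0],[-0.1,-0.005,0.004,0],[-0.14,-0.005,0.004,0],[-0.17,-0.005,0.004,0],[-0.2,-0.005,0.004,0],[-0.23,-0.005,0.004,0],[-0.26,-0.005,0.004,0],[-0.29,-0.005,0.004,0],[-0.32,-0.005,0.004,0],[-0.34,-0.005,0.004,0],[-0.34,-0.005,0.004,0]])

```text
t: 20.8
position: [0.4997, 0.245, 0.0314]
tool_rot: [[0.087, 0.996, -0.001], [0.996, -0.087, -0.001], [-0.001, -0.001, -1.0]]
contact_force: [-0.1, 0.2, -0.5]
grip_width: 0.141
finger_force: 107.6
```

```bash
cat >> h.py <<'E'
def line(s=None):
    p=(s or r.get_state())['position'];d=p[:2]-np.array([.4735,-.0817]);a=np.radians(85.06);u=np.array([np.cos(a),np.sin(a)])
    print('along',round(d@u,4),'side',round(d@np.array([u[1],-u[0]]),4),'z',round(p[2],4),'yaw',round(yaw(),2))
E
python3 -c "
from h import *
line();print(r.get_state()['wrist_torque'].round(2))"
```

```text
along 0.3277 side -0.002 z 0.0314 yaw -5.0
[ 0.02 -0.01 -0.01]
```

Emit:
send_rows(plan=[[-0.03,0.006,0,0],[-0.06,0.006,0,0],[-0.09,0.006,0,0],[-0.12,0.006,0,0],[-0.15,0.006,0,0],[-0.18,0.006,0,0],[-0.2,0.006,0,0],[-0.2,0.006,0,0]])

```text
t: 21.47
position: [0.4963, 0.185, 0.0315]
tool_rot: [[0.087, 0.996, -0.001], [0.996, -0.087, -0.001], [-0.001, -0.001, -1.0]]
contact_force: [0.3, 0.5, -0.8]
grip_width: 0.141
finger_force: 107.6
```

```bash
python3 -c "
from h import *
line();print(r.get_state()['wrist_torque'].round(2))"
```

```text
along 0.2676 side -0.0002 z 0.0315 yaw -5.02
[ 0.04  0.01 -0.03]
```

Emit:
send_rows(plan=[[-0.03,0,0,0],[-0.06,0,0,0],[-0.09,0,0,0],[-0.12,0,0,0],[-0.15,0,0,0],[-0.18,0,0,0],[-0.21,0,0,0],[-0.24,0,0,0],[-0.27,0,0,0],[-0.3,0,0,0],[-0.33,0,0,0],[-0.365,0,0,0],[-0.365,0,0,0]])

```text
t: 22.55
position: [0.4868, 0.0755, 0.0314]
tool_rot: [[0.088, 0.996, -0.001], [0.996, -0.088, -0.001], [-0.001, -0.001, -1.0]]
contact_force: [0.7, -0.2, 0.2]
grip_width: 0.137
finger_force: 107.6
```

```bash
python3 -c "
from h import *
line();print(r.get_state()['wrist_torque'].round(2))
i,K,R,t=cam('scene');c=np.array([.4735,-.0817,.05]);u=np.array([.0861,.9963,0])
print('tip',proj([c-u*.142],K,R,t));cv2.imwrite('pics/in2.png',i)
h=cv2.cvtColor(i,cv2.COLOR_BGR2HSV)
for k in (-.105,-.115,-.125,-.135,-.14,-.146,-.155):
    x,y=proj([c-u*-k],K,R,t)[0].round().astype(int);print(k,i[y,x],i[y-1,x+1])
"
```

```text
along 0.1578 side -0.0002 z 0.0314 yaw -5.04
[0.08 0.01 0.03]
tip [[344.7835688  312.90606511]]
-0.105 [ 83 126 164] [115 174 219]
-0.115 [ 93 145 189] [112 173 221]
-0.125 [ 92 142 185] [113 173 220]
-0.135 [ 86 136 177] [114 174 221]
-0.14 [ 97 149 193] [118 178 226]
-0.146 [182 204 217] [192 211 219]
-0.155 [204 221 228] [204 222 229]
```

Emit:
send_rows(plan=[[0,0,-0.02,0],[0,0,-0.04,0],[0,0,-0.07,0],[0,0,-0.1,0],[0,0,-0.14,0],[0,0,-0.18,0],[0,0,-0.22,0],[0,0,-0.26,0],[0,0,-0.3,0],[0,0,-0.34,0],[0,0,-0.38,0],[0,0,-0.42,0],[0,0,-0.45,0],[0,0,-0.45,0],[0,0,-0.45,0],[0,0,-0.45,0]])

```text
t: 23.93
position: [0.487, 0.0775, 0.1662]
tool_rot: [[0.086, 0.996, -0.001], [0.996, -0.086, 0.0], [-0.0, -0.001, -1.0]]
contact_force: [-0.2, 0.1, -2.0]
grip_width: 0.142
finger_force: 107.4
```

```bash
python3 -c "
from h import *
s=r.get_state();p=s['position'];print(s['wrist_torque'].round(2));line()
i,K,R,t=cam('scene');a=np.radians(yaw()+90);u=np.array([np.cos(a),np.sin(a),0])
b=p+[0,0,.0182]
for k in (.116,.16,.248): print('reel',k,proj([b-u*k-[0,0,.008]],K,R,t).round(1))
print('tip',proj([b-u*.302],K,R,t).round(1),'collar',proj([b-u*.048],K,R,t).round(1))
x,y=proj([b-u*.18],K,R,t)[0].astype(int);crop(i,x-75,y-70,150,140,4,'pics/lift.png');print(x-75,y-70)
"
```

```text
[ 0.21 -0.04 -0.02]
along 0.1598 side -0.0002 z 0.1662 yaw -4.91
reel 0.116 [[308.4 229.2]]
reel 0.16 [[316.6 239.9]]
reel 0.248 [[334.  262.9]]
tip [[345.5 275.6]] collar [[296.2 211. ]]
245 172
```

View pics/lift.png

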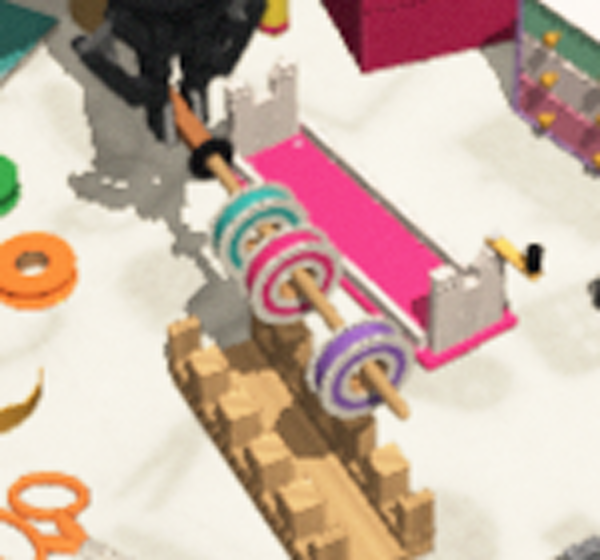

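```bash
python3 -c "
from h import *
print(sh((.6203,.2262,.16),2.25))"
```

```text
[0.532, 0.401, 0.019, -0.25]
```

Emit:
send_rows(plan=[[0.01,0.01,0,-0.01],[0.03,0.03,0,-0.02],[0.06,0.05,0,-0.03],[0.09,0.07,0,-0.05],[0.13,0.1,0,-0.06],[0.16,0.13,0,-0.08],[0.2,0.15,0,-0.1],[0.24,0.18,0,-0.12],[0.28,0.21,0,-0.14],[0.32,0.24,0,-0.15],[0.36,0.27,0,-0.17],[0.4,0.3,0,-0.19],[0.43,0.33,0,-0.2],[0.46,0.35,0,-0.22],[0.49,0.37,0,-0.23],[0.51,0.39,0,-0.24],[0.53,0.4,0.01,-0.25],[0.53,0.4,0.02,-0.25],[0.53,0.4,0.02,-0.25],[0.53,0.4,0.02,-0.25]])

```text
t: 25.65
position: [0.6198, 0.2252, 0.1598]
tool_rot: [[-0.039, 0.999, -0.002], [0.999, 0.039, -0.001], [-0.001, -0.002, -1.0]]
contact_force: [-1.7, 0.3, -1.5]
grip_width: 0.14
finger_force: 107.4
```

```bash
cat > chk.py <<'E'
from h import *
s=r.get_state();p=s['position'];print(p.round(4),round(yaw(),2),s['wrist_torque'].round(2))
print(sh((.6203,.2262,.09),2.25),sh((.6203,.2262,.0438),2.25))
i,K,R,t=cam('scene');a=np.radians(yaw()+90);u=np.array([np.cos(a),np.sin(a),0]);b=p+[0,0,.0182]
h=cv2.cvtColor(i,cv2.COLOR_BGR2HSV)
x,y=proj([b-u*.18],K,R,t)[0].astype(int);m0=np.zeros(h.shape[:2],bool);m0[y-60:y+60,x-45:x+45]=1
for n,lo,hi in (("teal",80,95),("lilac",125,142),("pink",165,175)):
    m=(h[:,:,0]>=lo)&(h[:,:,0]<=hi)&(h[:,:,1]>90)&m0;ys,xs=np.where(m);c=np.median(xs),np.median(ys)
    print(n,m.sum(),c,min(((np.linalg.norm(proj([b-u*k+[0,0,-.008]],K,R,t)[0]-c)).round(1),round(k,3)) for k in np.arange(.05,.3,.004)))
print('tip',proj([b-u*.302],K,R,t).round(1))
E
python3 chk.py
```

```text
[0.6198 0.2252 0.1598] 2.23 [ 0.24  0.05 -0.01]
[0.004, 0.002, 0.233, -0.001] [0.004, 0.002, 0.387, -0.001]
teal 60 (np.float64(323.0), np.float64(176.0)) (np.float64(1.5), np.float64(0.098))
lilac 54 (np.float64(352.0), np.float64(202.0)) (np.float64(0.8), np.float64(0.234))
pink 3502 (np.float64(343.0), np.float64(166.0)) (np.float64(22.1), np.float64(0.126))
tip [[367.9 214.2]]
```

Emit:
send_rows(plan=[[0.004,0.002,0.05,0],[0.004,0.002,0.1,0],[0.004,0.002,0.15,0],[0.004,0.002,0.2,0],[0.004,0.002,0.23,0],[0.004,0.002,0.23,0],[0.004,0.002,0.23,0],[0.004,0.002,0.23,0]])

```text
t: 26.37
position: [0.6218, 0.2268, 0.0926]
tool_rot: [[-0.039, 0.999, 0.002], [0.999, 0.039, 0.0], [0.0, 0.002, -1.0]]
contact_force: [0.8, 0.1, -0.8]
grip_width: 0.144
finger_force: 107.4
```

```bash
python3 chk.py
```

```text
[0.6218 0.2268 0.0926] 2.22 [0.27 0.01 0.05]
[-0.002, -0.005, 0.009, -0.001] [-0.002, -0.005, 0.163, -0.001]
teal 56 (np.float64(323.5), np.float64(195.0)) (np.float64(0.9), np.float64(0.102))
lilac 43 (np.float64(352.0), np.float64(220.0)) (np.float64(1.2), np.float64(0.234))
pink 2950 (np.float64(343.0), np.float64(179.0)) (np.float64(25.7), np.float64(0.114))
tip [[367.1 232.8]]
```

Emit:
send_rows(plan=[[-0.001,-0.005,0.03,0],[-0.001,-0.005,0.06,0],[-0.001,-0.005,0.09,0],[-0.001,-0.005,0.11,0],[-0.001,-0.005,0.13,0],[-0.001,-0.005,0.145,0],[-0.001,-0.005,0.155,0],[-0.001,-0.005,0.163,0],[-0.001,-0.005,0.163,0],[-0.001,-0.005,0.163,0]])

```text
t: 27.25
position: [0.6194, 0.2262, 0.0439]
tool_rot: [[-0.039, 0.999, 0.0], [0.999, 0.039, -0.0], [-0.0, 0.0, -1.0]]
contact_force: [-3.4, -1.5, 5.8]
grip_width: 0.141
finger_force: 108.5
```

```bash
python3 chk.py
```

```text
[0.6194 0.2262 0.0439] 2.22 [-0.17  0.63 -0.09]
[-0.0, 0.003, -0.154, -0.001] [-0.0, 0.003, 0.0, -0.001]
teal 58 (np.float64(323.0), np.float64(208.0)) (np.float64(1.0), np.float64(0.098))
lilac 43 (np.float64(350.0), np.float64(233.0)) (np.float64(0.8), np.float64(0.23))
pink 1907 (np.float64(343.0), np.float64(181.0)) (np.float64(34.3), np.float64(0.082))
tip [[365.8 246.4]]
```

Emit:
send_rows(plan=[[0,0,0,0],[0,0,0,0],[0,0,0,0],[0,0,0,0],[0,0,0,0],[0,0,-0.1,0],[0,0,-0.25,0],[0,0,-0.4,0],[0,0,-0.5,0],[0,0,-0.5,0],[0,0,-0.5,0],[0,0,-0.5,0]], hand=45)

```text
t: 28.3
position: [0.6196, 0.2263, 0.1924]
tool_rot: [[-0.039, 0.999, 0.0], [0.999, 0.039, -0.0], [-0.0, 0.0, -1.0]]
contact_force: [-1.1, 0.3, -0.5]
grip_width: 0.526
finger_force: 0.0
```

```bash
cat > chk2.py <<'E'
from h import *
i,K,R,t=cam('scene');cv2.imwrite('pics/f.png',i)
u=np.array([-.0392,.9992,0]);b=np.array([.6203,.2255,.062])
h=cv2.cvtColor(i,cv2.COLOR_BGR2HSV)
def best(n,lo,hi,off):
    x,y=proj([b-u*.18],K,R,t)[0].astype(int);m0=np.zeros(h.shape[:2],bool);m0[y-35:y+40,x-40:x+40]=1
    m=(h[:,:,0]>=lo)&(h[:,:,0]<=hi)&(h[:,:,1]>90)&m0;ys,xs=np.where(m);c=np.median(xs),np.median(ys)
    print(n,m.sum(),c,min(((np.linalg.norm(proj([b-u*k+[0,0,off]],K,R,t)[0]-c)).round(1),round(k,3)) for k in np.arange(.05,.3,.004)))
best("teal",80,95,-.008);best("lilac",125,142,-.008)
o=cv2.imread('pics/scene0.png')
for k in (.27,.28,.285,.29,.295,.3,.305,.31): # tip profile
    x,y=proj([b-u*k],K,R,t)[0].round().astype(int);print(k,o[y,x],i[y,x])
for k in (.04,.03,.015,0,-.015,-.03,-.036):
    x,y=proj([b-u*k+[0,0,.007]],K,R,t)[0].round().astype(int);print(k,o[y,x],i[y,x])
E
python3 chk2.py; python3 -c "
from h import *
print(r.get_state()['position'],yaw(),sh((.61,-.12,.2),2.3))"
```

```text
teal 57 (np.float64(323.0), np.float64(208.0)) (np.float64(0.7), np.float64(0.098))
lilac 41 (np.float64(350.0), np.float64(234.0)) (np.float64(0.3), np.float64(0.23))
0.27 [107 130 151] [149 170 192]
0.28 [ 78 114 147] [ 90 133 170]
0.285 [ 77 112 147] [ 89 139 180]
0.29 [ 71 109 139] [ 87 137 178]
0.295 [ 88 136 179] [112 170 218]
0.3 [107 147 181] [121 168 209]
0.305 [154 170 188] [157 173 192]
0.31 [161 175 189] [163 177 194]
0.04 [ 58  99 165] [ 54  93 157]
0.03 [ 75 126 206] [ 74 127 206]
0.015 [ 72 126 203] [ 76 128 208]
0 [ 73 124 204] [ 78 131 210]
-0.015 [ 73 128 208] [ 79 132 210]
-0.03 [212 232 243] [211 232 243]
-0.036 [230 240 244] [233 243 247]
[0.61887102 0.22606019 0.19120918] 2.2341170401295707 [-1.152, -0.075, -0.028, -0.002]
```

```bash
python3 - <<'E'
from h import *
A=np.load('w1.npz');B=np.load('k2.npz');S=np.load('s.npz')
P=lambda d:d['K']@np.c_[d['R'],d['t']]
X=cv2.triangulatePoints(P(A),P(B),np.array([[281.],[411.]]),np.array([[87.],[340.]]));X=(X[:3]/X[3]).ravel();print('tri',X,proj([X],A['K'],A['R'],A['t']),proj([X],S['K'],S['R'],S['t']))
f=lambda d,p,z:ray(p,z,d['K'],d['R'],d['t']).round(3)
print('disc k2',f(B,(84,286),0),f(B,(0,260),0),'w1',f(A,(265,395),0),f(A,(220,360),0))
for z in(.1,.2,.3): print(z,f(S,(415,240),z),f(S,(410,165),z))
i=cv2.imread('pics/f.png');print(proj([(.72,-.09,.0),(.72,-.09,.2),(.72,-.09,.3)],S['K'],S['R'],S['t']))
E
```

```text
tri [ 0.74983029 -0.17224057  0.02966383] [[281.15540821 410.45065466]] [[422.06514064 258.71577118]]
disc k2 [ 0.703 -0.187  0.   ] [ 0.678 -0.268  0.   ] w1 [ 0.746 -0.2    0.   ] [ 0.679 -0.258  0.   ]
0.1 [ 0.728 -0.158  0.1  ] [0.925 0.104 0.1  ]
0.2 [ 0.654 -0.233  0.2  ] [0.832 0.004 0.2  ]
0.3 [ 0.58  -0.307  0.3  ] [ 0.739 -0.096  0.3  ]
[[393.67186504 252.79748129]
 [399.21019154 197.9288907 ]
 [402.3906394  166.41996974]]
```

Emit:
send_rows(plan=[[-0.3,0.06,-0.03,0],[-0.6,0.12,-0.03,0],[-0.98,0.18,-0.03,0],[-0.98,0.18,-0.03,0],[-0.98,0.18,-0.03,0],[-0.98,0.18,-0.03,0],[-0.98,0.18,-0.03,0],[-0.98,0.18,-0.03,0],[-0.98,0.18,-0.03,0],[-0.98,0.18,-0.03,0],[-0.98,0.18,-0.03,0]], hand=0)

```text
t: 29.27
position: [0.6842, -0.0638, 0.2003]
tool_rot: [[-0.04, 0.999, -0.003], [0.999, 0.04, 0.001], [0.001, -0.003, -1.0]]
contact_force: [0.4, 0.7, 0.1]
grip_width: -0.001
finger_force: 0.0
```

```bash
python3 -c "
from h import *
print(r.get_state()['position'],sh((.684,-.09,.2),2.25),sh((.684,-.09,.093),2.25))
i,K,R,t=cam('wrist');cv2.imwrite('pics/x.png',i)
h=cv2.cvtColor(i,cv2.COLOR_BGR2HSV);m=((h[:,:,0]>17)&(h[:,:,0]<30)&(h[:,:,1]>150)&(h[:,:,2]>100)).astype('uint8')
n,l,st,c=cv2.connectedComponentsWithStats(m)
for k in range(1,n):
  if st[k,4]>80: print(st[k],c[k].round(0),ray(c[k],.085,K,R,t).round(3))
print(proj([(.6528,-.0507,.085),(.654,-.0883,.108)],K,R,t))"
```

```text
[ 0.68422917 -0.06376691  0.20032829] [-0.087, -0.004, 0.001, 0.002] [-0.088, -0.003, 0.358, 0.002]
[523   8  26  22 396] [534.  19.] [0.812 0.089 0.085]
[494  27  22  19 266] [503.  36.] [0.794 0.078 0.085]
[473  42  18  15 180] [481.  49.] [0.78  0.07  0.085]
[513 116  24  18 305] [524. 124.] [0.818 0.025 0.085]
[488 119  19  15 205] [496. 126.] [0.799 0.023 0.085]
[469 121  16  13 144] [475. 127.] [0.785 0.022 0.085]
[279 225  15  45 495] [286. 248.] [ 0.654 -0.071  0.085]
[401 262  10  15 147] [406. 269.] [ 0.748 -0.085  0.085]
[ 382  331  147   77 2617] [459. 362.] [ 0.802 -0.168  0.085]
[426 398  27  27 235] [439. 411.] [ 0.792 -0.219  0.085]
[618 404  22  58 303] [630. 435.] [ 0.972 -0.239  0.085]
[[284.43982152 221.80345393]
 [282.21386984 280.01475124]]
```

Emit:
send_rows(plan=[[-0.088,0,0,0],[-0.088,0,0.1,0],[-0.088,0,0.2,0],[-0.088,0,0.3,0],[-0.088,0,0.358,0],[-0.088,0,0.358,0],[-0.088,0,0.358,0],[-0.088,0,0.358,0]])

```text
t: 29.98
position: [0.6871, -0.0906, 0.0958]
tool_rot: [[-0.041, 0.999, 0.002], [0.999, 0.041, -0.0], [-0.0, 0.002, -1.0]]
contact_force: [-0.2, 0.3, -0.0]
grip_width: -0.003
finger_force: 0.0
```

```bash
python3 - <<'E'
from h import *
print(r.get_state()['position'])
a=np.radians(2.3);X=np.array([np.cos(a),np.sin(a)]);Y=np.array([-np.sin(a),np.cos(a)]);H=np.array([.6528,-.0507])
D=.016
k=lambda th:H-40e-3*(np.cos(th)*X+np.sin(th)*Y)+D*(np.sin(th)*X-np.cos(th)*Y)
for th in np.arange(1.6,-.06,-.15): print(round(th,2),sh((*k(th),.092)),k(th).round(3))
print(sh((*k(0),.092)))
E
```

```text
[ 0.68712379 -0.09056518  0.09578398]
1.6 [0.006, -0.052, 0.013, 0.0] [ 0.672 -0.089]
1.45 [-0.001, -0.072, 0.012, 0.0] [ 0.666 -0.092]
1.3 [-0.005, -0.093, 0.012, 0.0] [ 0.659 -0.093]
1.15 [-0.006, -0.115, 0.012, 0.0] [ 0.653 -0.094]
1.0 [-0.004, -0.136, 0.012, 0.0] [ 0.646 -0.093]
0.85 [0.002, -0.157, 0.012, 0.0] [ 0.64  -0.092]
0.7 [0.011, -0.177, 0.012, 0.0] [ 0.634 -0.089]
0.55 [0.022, -0.195, 0.012, 0.0] [ 0.628 -0.086]
0.4 [0.036, -0.211, 0.012, 0.0] [ 0.623 -0.082]
0.25 [0.053, -0.225, 0.012, 0.0] [ 0.619 -0.077]
0.1 [0.071, -0.236, 0.012, 0.0] [ 0.615 -0.072]
-0.05 [0.091, -0.245, 0.012, 0.0] [ 0.613 -0.066]
[0.084, -0.242, 0.012, 0.0]
```

Emit:
send_rows(plan=[[0.006,-0.052,0.012,0],[-0.001,-0.072,0.012,0],[-0.005,-0.093,0.012,0],[-0.006,-0.115,0.012,0],[-0.004,-0.136,0.012,0],[0.002,-0.157,0.012,0],[0.011,-0.177,0.012,0],[0.022,-0.195,0.012,0],[0.036,-0.211,0.012,0],[0.053,-0.225,0.012,0],[0.071,-0.236,0.012,0],[0.083,-0.242,0.012,0],[0.083,-0.242,0.012,0],[0.083,-0.242,0.012,0]])

```text
t: 31.15
position: [0.6126, -0.07, 0.0906]
tool_rot: [[-0.039, 0.999, -0.0], [0.999, 0.039, -0.002], [-0.002, -0.0, -1.0]]
contact_force: [-0.3, -4.0, 1.1]
grip_width: -0.002
finger_force: 1.8
```

Emit:
send_rows(plan=[[-0.05,-0.02,0,0],[-0.1,-0.05,-0.02,0],[-0.15,-0.1,-0.15,0],[-0.15,-0.2,-0.3,0],[-0.15,-0.3,-0.4,0],[-0.15,-0.4,-0.5,0],[-0.15,-0.4,-0.5,0],[-0.15,-0.4,-0.5,0]])

```text
t: 31.82
position: [0.4939, -0.1191, 0.2442]
tool_rot: [[-0.038, 0.999, 0.005], [0.999, 0.038, -0.0], [-0.0, 0.005, -1.0]]
contact_force: [0.8, -0.3, -0.4]
grip_width: -0.001
finger_force: 0.0
```

```bash
python3 - <<'E'
from h import *
i,K,R,t=cam('scene');cv2.imwrite('pics/f2.png',i);o=cv2.imread('pics/scene0.png')
for n,I in(('orig',o),('now',i)):
    w=I[222:245,345:385];h=cv2.cvtColor(w,cv2.COLOR_BGR2HSV)
    m=(h[:,:,0]>15)&(h[:,:,0]<30)&(h[:,:,1]>140)&(h[:,:,2]>100);ys,xs=np.where(m);k=h[:,:,2]<50;yk,xk=np.where(k)
    print(n,m.sum(),xs.mean()+345,ys.mean()+222,'dark',k.sum(),xk.mean()+345,yk.mean()+222)
print(ray((432,294),.1,K,R,t))
d=cv2.absdiff(o,i).max(2)[250:380,380:480]>40;ys,xs=np.where(d);print('bin diff',d.sum(),xs.min()+380,xs.max()+380,ys.min()+250,ys.max()+250)
E
python3 chk2.py | head -2
```

```text
orig 35 362.1714285714286 235.37142857142857 dark 18 357.05555555555554 234.83333333333334
now 34 361.6764705882353 235.3235294117647 dark 21 356.2857142857143 234.0952380952381
[ 0.64337999 -0.32357233  0.1       ]
bin diff 521 404 438 319 347
teal 22 (np.float64(323.0), np.float64(207.5)) (np.float64(1.1), np.float64(0.098))
lilac 41 (np.float64(350.0), np.float64(233.0)) (np.float64(0.7), np.float64(0.23))
```

```bash
python3 -c "
from rig import r
print(r.close_job())"
```

```text
the job is handed in; nothing more can be done
None
```

The job is handed in, though the hand-in returned no verdict: both used-up reels went into the bin, the rod with the teal, pink and lilac reels is back in both notches, and the keeper is shut, with the rod and keeper matching their starting positions in the last camera check.

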